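Lever up the scale's battery hatch and hold it open

ROBOT

A 6-joint arm with a two-finger parallel gripper is mounted at the origin on the work surface. World frame = base frame: x ahead of the robot, y to its left, z up, the work surface at z = 0. Lengths are in m, angles in rad, forces in N, time in s.
With the tool pointing down it reaches from about 0.275 to 1 m from the base axis. Payload 8.4 kg.
Tool frame: the origin (TCP) lies on the centre line of the jaws, within the pads' length; the fingertips stand 17 mm ahead of it and the grasp point (between the pads) lies 2 mm behind it (bot.tcp_to_tips is the z of the fingertips in the tool frame, in m); z points along the fingers, y is the line along which they close (so a half turn about z gives the same grasp; the last joint's range is limited). The gripper opens to 85 mm and grips with 20 to 120 N. Pads are 22 mm wide; open, the fingers measure 114 mm over their backs; the gripper's body (76 mm by 85 mm) begins 54 mm behind the grasp point. The pads swing forward as they close: fully open they stand 13 mm farther back than shut.
Start: joints at [-1.308, 0.353, 1.633, -0, 1.155, -0.002], TCP at [0.164, -0.603, 0.248] pointing down, gripper open.
Joint ranges: [-2.63, 2.63], [-0.92, 2.1], [0.06, 2.66], [-1.3, 4.44], [0, 2.69], [-3.02, 3.02]. Speed limits (rad/s): [2.22, 2.22, 2.79, 3.14, 3.14, 3.14].

INTERFACE

Orientations are given as a unit quaternion [x, y, z, w].
In Python, from workcell import bot, hand, kinematics, get_obs, vision, hand_in gives the robot as it stands. The module is installed in compiled form; this text tells all that it offers. Calls block until the motion is done:
- bot.reach(position, orientation): joint-space move of the TCP to a pose.
- bot.servo_line(position, ori=None, velocity=0.15): straight line of the TCP; ori=None keeps the orientation; velocity is the mean speed in m/s.
- bot.goto_joints(angles): joint-space move.
- hand.move_gripper(opening, strength=None): finger opening in m; strength is the grip in N (None keeps the last); returns when the fingers have stopped.
- bot.dwell(seconds).
- kinematics.solve_ik(position, orientation): joint angles nearest the present ones, or None.
- get_obs(): the state.
- vision.read_camera(name): name is "scene" or "top" or "wrist"; returns a dict with "frame" (420x560x3 uint8, red, green, blue), "intrinsics" (3x3 intrinsics, pixels), "view" (4x4, takes a point from world to camera coordinates). Camera axes: x right, y down, z forward; pixel columns grow to the right and rows downward; lengths in m; the calibration is good to about 2 mm. The wrist camera is an equidistant fisheye: a pixel r from the principal point sees the ray r / f radians off the axis. A picture is of the moment at which its call begins. There is no depth.
A pose or a line that the arm cannot do raises bot.IKError and nothing moves.
- hand_in(): hands the job in; it is judged then, once.
The state is a dict: "time_s": time; "joint_pos": joint angles; "joint_vel": joint speeds; "joint_efforts": joint torques, N m; "position": TCP position; "orientation": TCP orientation; "wrist_force": force on the tool from outside, world axes, zero at the start; "ft_torque": the same for the moment, N m; "gripper_width": finger opening in m; "grip_force": force on a finger pad.
Only numpy, scipy, OpenCV 4.12 (cv2) and the standard library are available. Lean on these libraries where they do the work, as an engineer would, in place of code of your own. Each camera call takes 0.05 s, during which the arm holds its last target. There are 200 camera calls.

TASK

The counting scale's battery is to be changed and its pan is already off. Take the flat-blade screwdriver, slide its blade into the notch under the lip of the battery hatch in the scale's deck, lever the hatch out of its snap catch, then swing it up on the blade and hold it open at 60 degrees for the colleague who swaps the battery: it is sprung and would fall shut, and past 80 degrees its hinge breaks. Touch the hatch with the screwdriver only, leave the cutter, the fresh battery and the tape roll where they lie, and finish while still holding the hatch up on the blade.

Things in the scene. Friction and masses are not known exactly. Their poses are not given: they have to be found in the camera images.
- scale: Counting scale, pan off, fixed to the table: pale housing 250 deep (x -140 to +111) x 300 wide, flat deck 92 high, low sloped console on the far side (to x +165). Origin on the table; x points from its back edge, with the hatch, to the console. On the deck only the pan carrier: bars at y -105 and +105, a cross bar at x +20, rubber cups, to 26 above the deck. Nothing stands over the hatch.
- hatch (a joint): Hatch opening, rad: 0 shut and flush with the deck, grows as the lip swings up and over towards the console; stop at 1.6. Snap pawls hold it: 5 to 7 N upwards at the lip frees it, the force falling until it is free at 0.05 rad (lip 5 mm up). Then a light spring and its weight push it shut (0.5 to 1 N at the lip); let go, it lies on the pawls at about 0.07 rad.
- flap: The hatch panel: grey plastic plate 95 long (hinge to back wall), 110 wide, 4 thick, in the middle of the scale's back edge. A tab 42 wide in the middle of its free edge sticks out 6 beyond the back wall, above the pry notch. Origin mid hinge line at underside level; panel and tab run 101 mm along its -x, hinge axis y, z normal to the top face.
- hatch_lip (a point): Middle of the tab's outer edge, on its underside (moves with the hatch). 88 mm above the table when shut.
- hatch_hinge (a point): Middle of the hinge line, at the level of the hatch's underside, 88 mm above the table; 101 mm from hatch_lip. Axes as the scale's.
- notch (a point): Middle of the pry notch's sill at the outer face of the scale's back wall, 80 mm above the table, axes as the scale's. The notch is a gap in the 5 mm thick wall, 44 wide, 8 high from sill to hatch underside, open inwards to the battery bay (old battery's top at 63 above the table; snap pawls more than 28 to either side). The sill is the blade's fulcrum.
- screwdriver: Flat-blade screwdriver lying on the table: black, grey-ribbed handle 95 long, 26 wide, 24 high, flat sides; dark steel shaft 6 thick, ending in a level flat blade 28 long, 10 wide, 2.5 thick. About 85 g. Origin on the table under the grip point; x along the shaft to the tip, z up; handle x -65 to +30, shaft to 97, blade 97 to 125 mm, all centred 12 mm above the underside.
- screwdriver_grip (a point): Point inside the handle to grip across its 26 mm width, 12 mm above the table.
- screwdriver_tip (a point): Tip of the blade, 125 mm from screwdriver_grip along the shaft.
- cutter: Bystander: grey carton cutter with a broad head and no shaft, 142 mm long, up to 38 mm wide, 18 mm high. Origin under it.
- new_battery: Bystander: the fresh battery, a black block 101 x 70 x 47 mm with a light label, lying on the table. Origin under its middle.
- tape_roll: Bystander: brown roll of packing tape lying flat, 100 mm across, 48 mm high. Origin under its middle.
Things that resemble listed ones, but are neither listed nor needed, are in the scene too. Leave any yellow look-alike of the screwdriver alone.

How it is judged:
By the outcome, as a careful person would: the job done as asked, in the order asked, and still so for the second after the job is handed in, while the arm keeps its last pose, push and grip.
It also fails if it takes over 45 s, if anything falls off the work surface, if the arm or the gripper's body presses on something with over 40 N, if the wrist force passes 120 N, or if a joint passes its speed limit or range.

## Working session

There is one attempt and no reset: what is moved stays moved. The work goes in short steps, each a Python script; the robot and the scene stay as the last script left them, time stands still between calls to the robot, and variables do not carry over. Pictures are saved under pics/ and viewed, at most 10 in all, crops included, and the job is handed in when it is done.

```bash
mkdir -p pics; python3 - <<'E'
from workcell import vision,get_obs
import cv2,numpy as np
for n in ["scene","top"]:
    c=vision.read_camera(n); cv2.imwrite(f"pics/{n}0.png",c["frame"][:,:,::-1]); np.savez(f"pics/{n}0.npz",**c)
    print(n,c["intrinsics"].tolist(),np.round(c["view"],4).tolist())
print(get_obs())
E
```

```text
scene [[408.5597112978708, 0.0, 278.5386664461034], [0.0, 408.5597112978708, 213.32627559276295], [0.0, 0.0, 1.0]] [[-0.7962, 0.6049, -0.0131, 0.3416], [0.5213, 0.6749, -0.5222, -0.2335], [-0.3071, -0.4226, -0.8527, 1.4155], [0.0, 0.0, 0.0, 1.0]]
top [[396.4964673809032, 0.0, 282.04861139630253], [0.0, 396.4964673809032, 208.0463004132154], [0.0, 0.0, 1.0]] [[-0.0073, -1.0, -0.0024, 0.0429], [-0.9983, 0.0075, -0.0581, 0.4764], [0.0582, 0.002, -0.9983, 1.1279], [0.0, 0.0, 0.0, 1.0]]
{'time_s': 0.1, 'joint_pos': array([-1.30843704e+00,  3.53582101e-01,  1.63404025e+00,  8.16301258e-06,
        1.15523555e+00, -2.39957261e-03]), 'joint_vel': array([-0.00098428, -0.00018386, -0.00168051,  0.0015317 ,  0.00082467,
        0.00138523]), 'joint_efforts': array([ 1.37327595e-03, -6.06355476e+01, -3.42817640e+01,  1.41393512e-04,
        3.92085043e-03, -5.36505786e-05]), 'position': array([ 0.16344496, -0.6028288 ,  0.2476431 ]), 'orientation': array([ 9.91250651e-01,  1.31991461e-01, -7.82953589e-05, -6.27770765e-04]), 'wrist_force': array([-0.8929552 ,  0.34158134, -0.27907685]), 'ft_torque': array([-0.01255192, -0.00544894,  0.04238208]), 'grip_force': 0.0, 'gripper_width': 0.08538763834392214}
```

View pics/top0.png

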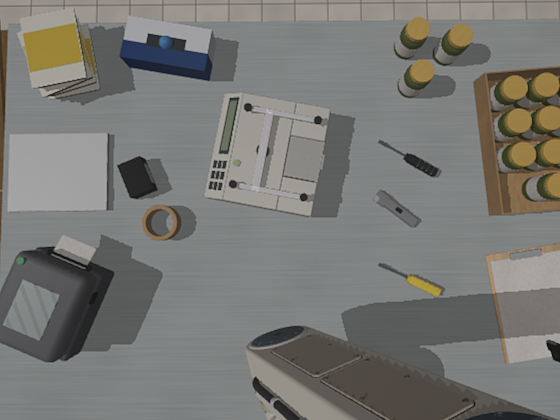

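View pics/scene0.png

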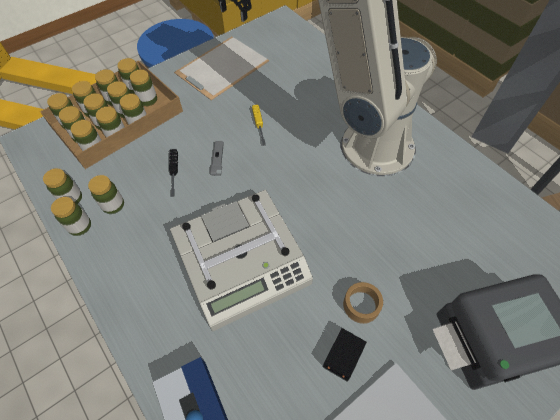

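The top view shows the hatch (grey) around px (305,158), the black screwdriver from the tip at (380,142) to its handle end at (438,175), the cutter at (398,208), and the yellow look-alike at (410,280). The scene view agrees: hatch (226,222), screwdriver (173,150–195).

```bash
cat > h.py <<'E'
import numpy as np,cv2
from scipy.spatial.transform import Rotation as R
def ray(c,px,z):
    K,V=c["intrinsics"],c["view"]; px=np.atleast_2d(px).astype(float)
    d=np.c_[(px-K[:2,2])/[K[0,0],K[1,1]],np.ones(len(px))]@V[:3,:3]
    o=-V[:3,:3].T@V[:3,3]
    return o+d*((z-o[2])/d[:,2])[:,None]
def big(m,n=0):
    cs=sorted(cv2.findContours(m.astype(np.uint8),0,1)[0],key=cv2.contourArea)[::-1]
    return cs[n]
E
python3 - <<'E'
from h import *
boxes={"top":((275,125,335,190),(370,130,445,185)),"scene":((195,195,255,245),(160,140,185,200))}
np.set_printoptions(precision=4,suppress=True)
for n in boxes:
    c=dict(np.load(f"pics/{n}0.npz")); f=c["frame"].astype(int)
    x0,y0,x1,y1=boxes[n][0]; s=f[y0:y1,x0:x1]
    print(n,"hatch colour",f[158,305] if n=="top" else f[222,226], "deck",f[190,280] if n=="top" else f[250,225])
    ref=f[158,305] if n=="top" else f[222,226]
    m=(abs(s-ref).max(2)<14); k=big(cv2.morphologyEx(m.astype(np.uint8),cv2.MORPH_OPEN,np.ones((3,3))))
    r=cv2.minAreaRect(k); b=cv2.boxPoints(r)+[x0,y0]; print(b.tolist(),"area",cv2.contourArea(k))
    w=ray(c,b,.092); print(w[:,:2],np.linalg.norm(w-np.roll(w,-1,0),axis=1),w.mean(0))
    x0,y0,x1,y1=boxes[n][1]; s=f[y0:y1,x0:x1]
    m=s.max(2)<85; k=big(m); ys,xs=np.nonzero(cv2.drawContours(np.zeros(m.shape,np.uint8),[k],-1,1,-1))
    w=ray(c,np.c_[xs+x0,ys+y0],.012)[:,:2]; mu=w.mean(0)
    d=np.linalg.svd(w-mu,full_matrices=False)[2][0]; d*=np.sign(d[1]); t=(w-mu)@d; l=(w-mu)@[-d[1],d[0]]
    print("driver",mu,d,np.degrees(np.arctan2(d[1],d[0])),t.min(),t.max(),[(round(a,3),round(np.ptp(l[(t>=a)&(t<a+.01)]),4),round(l[(t>=a)&(t<a+.01)].mean(),4)) for a in np.arange(t.min(),t.max(),.01)])
    x0,y0,x1,y1=((270,85,450,225) if n=="top" else (140,130,300,270))
    cv2.imwrite(f"pics/{n}crop.png",cv2.resize(c["frame"][y0:y1,x0:x1,::-1],None,fx=4.4 if n=="top" else 4,fy=4.2 if n=="top" else 4,interpolation=cv2.INTER_CUBIC))
E
```

```text
top hatch colour [138 136 133] deck [142 140 140]
[[283.41509437561035, 174.45282745361328], [290.6377372741699, 135.93207550048828], [326.4415054321289, 142.6452865600586], [319.21886444091797, 181.1660385131836]] area 1281.5
[[ 0.5628  0.0348]
 [ 0.6678  0.0145]
 [ 0.6486 -0.0823]
 [ 0.5439 -0.0614]] [0.1069 0.0987 0.1068 0.0981] [ 0.6058 -0.0236  0.092 ]
driver [ 0.6075 -0.3518] [0.5052 0.863 ] 59.653395583273124 -0.0657206504354702 0.12437069751166155 [(np.float64(-0.066), np.float64(0.0291), np.float64(-0.0007)), (np.float64(-0.056), np.float64(0.0292), np.float64(0.0)), (np.float64(-0.046), np.float64(0.0288), np.float64(0.0003)), (np.float64(-0.036), np.float64(0.0303), np.float64(0.0002)), (np.float64(-0.026), np.float64(0.0292), np.float64(-0.0003)), (np.float64(-0.016), np.float64(0.0289), np.float64(-0.0004)), (np.float64(-0.006), np.float64(0.0289), np.float64(0.0006)), (np.float64(0.004), np.float64(0.0281), np.float64(0.0005)), (np.float64(0.014), np.float64(0.0281), np.float64(-0.0003)), (np.float64(0.024), np.float64(0.0252), np.float64(0.0004)), (np.float64(0.034), n
[... 1577 characters left out ...]
(0.0265), np.float64(0.001)), (np.float64(0.017), np.float64(0.0265), np.float64(0.0007)), (np.float64(0.027), np.float64(0.023), np.float64(0.001)), (np.float64(0.037), np.float64(0.0131), np.float64(0.0016)), (np.float64(0.047), np.float64(0.0033), np.float64(-0.001)), (np.float64(0.057), np.float64(0.0033), np.float64(-0.0002)), (np.float64(0.067), np.float64(0.0032), np.float64(0.0001)), (np.float64(0.077), np.float64(0.0033), np.float64(-0.0003)), (np.float64(0.087), np.float64(0.0), np.float64(-0.0018)), (np.float64(0.097), np.float64(0.0064), np.float64(-0.0013)), (np.float64(0.107), np.float64(0.0064), np.float64(-0.002)), (np.float64(0.117), np.float64(0.0064), np.float64(-0.0007))]
```

```bash
cat >> h.py <<'E'
PSI=np.radians(78.9); LIP=np.array([.5955,-.0730]); S=np.array([np.cos(PSI),np.sin(PSI)]); HINGE=LIP+.101*S
DZ=.008; L=.125
def rot(psi,p):
    X=np.array([np.cos(psi)*np.cos(p),np.sin(psi)*np.cos(p),np.sin(p)])
    Z=np.array([np.cos(psi)*np.sin(p),np.sin(psi)*np.sin(p),-np.cos(p)])
    return np.c_[X,np.cross(Z,X),Z]
def tcp(s,z,p,psi=PSI,lat=0.):
    """TCP pose for the blade tip centre at distance s from hinge (scale x), height z, pitch p"""
    M=rot(psi,p); t=np.r_[HINGE+s*S+lat*np.array([-S[1],S[0]]),z]
    return t-M@[L,0,DZ],R.from_matrix(M).as_quat()
E
python3 - <<'E'
from h import *
from workcell import *
np.set_printoptions(precision=3,suppress=True)
print(bot.tcp_to_tips)
for a in [(-.18,.085,0),(-.07,.0838,0),(-.07,.095,.4),(-.035,.15,.4),(-.035,.15,.6)]:
    print(a,tcp(*a)[0],kinematics.solve_ik(*tcp(*a)))
psi=np.radians(59.8); q=R.from_matrix(rot(psi,0)).as_quat(); g=[.606,-.354]
print(kinematics.solve_ik([*g,.02],q))
hand.move_gripper(.065,100)
bot.reach([*g,.12],q)
c=vision.read_camera("wrist"); cv2.imwrite("pics/w1.png",c["frame"][:,:,::-1]); print(get_obs()["time_s"],get_obs()["gripper_width"])
E
```

```text
0.017
(-0.18, 0.085, 0) [ 0.556 -0.273  0.093] [-0.459  0.523  1.76  -0.     0.858 -0.265]
(-0.07, 0.0838, 0) [ 0.577 -0.165  0.092] [-0.281  0.501  1.804 -0.     0.836 -0.087]
(-0.07, 0.095, 0.4) [ 0.579 -0.159  0.054] [-0.475  0.62   1.776  0.488  0.923 -0.614]
(-0.035, 0.15, 0.4) [ 0.585 -0.124  0.109] [-0.42   0.53   1.778  0.474  0.983 -0.522]
(-0.035, 0.15, 0.6) [ 0.587 -0.114  0.086] [-0.492  0.622  1.768  0.667  1.059 -0.725]
[-0.531  0.72   1.586 -0.     0.835 -0.004]
2.3833 0.06500255558721106
```

View pics/w1.png

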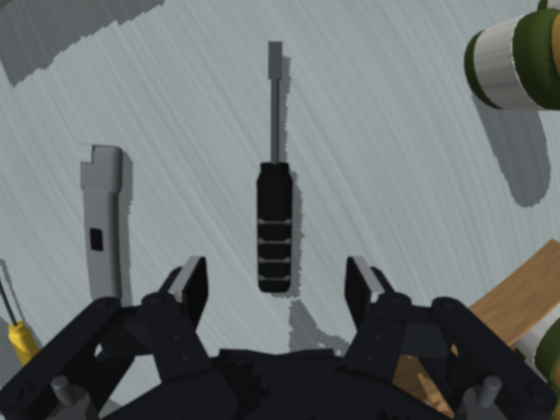

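The wrist view shows the black screwdriver centred between the fingers (handle col 275, rows 165–292; tip at (275,42)), and the cutter is well clear at left. I'll grasp, lift, and measure the tip.

```bash
python3 - <<'E'
from h import *
from workcell import *
np.set_printoptions(precision=4,suppress=True)
bot.servo_line([.606,-.354,.020])
hand.move_gripper(0.0,110)
o=get_obs(); print(o["gripper_width"],o["grip_force"],o["position"],o["wrist_force"])
bot.servo_line([.606,-.354,.105])
bot.reach(*tcp(-.160,.0842,0))
o=get_obs(); print(o["time_s"],o["position"],o["gripper_width"],"pred tip",HINGE-.160*S)
for n in ["scene","top","wrist"]:
    c=vision.read_camera(n); np.savez(f"pics/{n}2.npz",**c)
    K,V=c["intrinsics"],c["view"]; t=np.r_[HINGE-.160*S,.0842]; a=V[:3,:3]@t+V[:3,3]; u=(K@a)[:2]/a[2]; print(n,u)
    if n!="wrist":
        i,j=u.astype(int)-[35,30]; cv2.imwrite(f"pics/{n}2.png",cv2.resize(c["frame"][j:j+60,i:i+70,::-1],None,fx=8,fy=8,interpolation=cv2.INTER_NEAREST))
    else: cv2.imwrite("pics/wrist2.png",c["frame"][:,:,::-1])
a,b=cv2.imread("pics/scene2.png"),cv2.imread("pics/top2.png")
cv2.imwrite("pics/both2.png",cv2.resize(np.hstack([a,b]),(800,343)))
E
```

```text
0.023597036249051236 108.95481705665588 [ 0.6067 -0.3544  0.0214] [-0.7713  0.1302  7.8208]
4.8833 [ 0.5593 -0.2525  0.0912] 0.023720587534381547 pred tip [ 0.5841 -0.1309]
scene [210.2934 192.7936]
top [344.3351 166.6101]
wrist [274.5654 -53.3282]
```

View pics/wrist2.png

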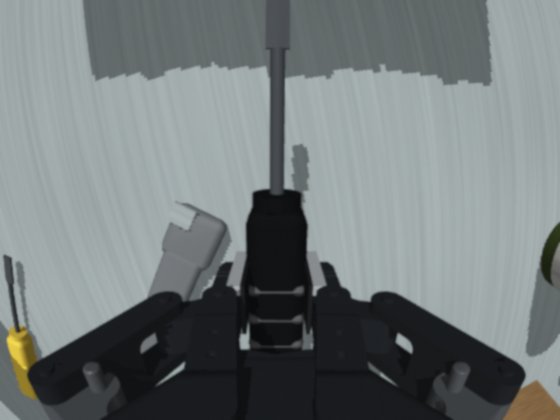

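View pics/both2.png

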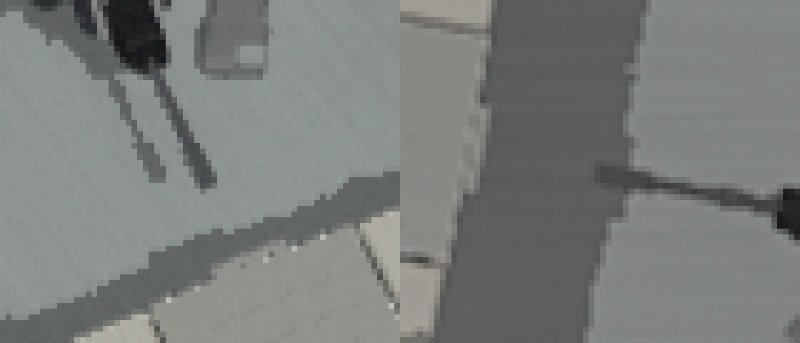

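```bash
cat >> h.py <<'E'
def tri(obs):
    A=[];b=[]
    for c,u in obs:
        P=c["intrinsics"]@c["view"][:3]
        for k in (0,1): r=u[k]*P[2]-P[k]; r/=np.linalg.norm(r[:3]); A.append(r[:3]); b.append(-r[3])
    x=np.linalg.lstsq(np.array(A),np.array(b),rcond=None)[0]; return x,np.array(A)@x-b
E
python3 - <<'E'
from h import *
from workcell import *
np.set_printoptions(precision=4,suppress=True)
s=dict(np.load("pics/scene2.npz"));t=dict(np.load("pics/top2.npz"))
x,r=tri([(s,(210.9,194.2)),(t,(342.8,165.6))]); print(x,r)
d=x[:2]-HINGE; print("s",d@S,"lat",d@[-S[1],S[0]],"z",x[2])
# hatch corners, both views (world: near y-, matched): triangulate for height/lip check
T=[(326.44,142.65),(319.22,181.17),(283.42,174.45),(290.64,135.93)]
C=[(200.49,213.71),(236.61,198.44),(248.04,225.45),(211.92,240.73)]
for a,b in zip(T,C): print(*tri([(t,a),(s,b)]))
print(get_obs()["wrist_force"],get_obs()["ft_torque"])
E
```

```text
[ 0.5861 -0.1261  0.0843] [ 0.001   0.0001  0.0006 -0.0008]
s -0.15495307165444183 lat -0.0010556066110689291 z 0.08428800694644506
[ 0.6479 -0.0818  0.0921] [ 0.0005 -0.0007  0.0009  0.0001]
[ 0.5403 -0.0586  0.1001] [ 0.002  -0.0026  0.0033  0.0003]
[0.5622 0.0351 0.0943] [ 0.0002 -0.0003  0.0004  0.    ]
[0.668  0.0142 0.0934] [-0.0003  0.0004 -0.0006 -0.0001]
[ 0.0988  1.0732 -0.9796] [0.0139 0.0444 0.0034]
```

```bash
sed -i 's/L=.125/L=.128/' h.py; python3 - <<'E'
from h import *
from workcell import *
np.set_printoptions(precision=2,suppress=True)
p,q=tcp(-.115,.0845,0); bot.servo_line(p,q,.1); f0=get_obs()["wrist_force"]
for s in np.arange(-.110,-.0705,.005):
    bot.servo_line(*tcp(s,.0845,0),velocity=.06); o=get_obs(); f=o["wrist_force"]-f0
    print(round(s,3),f,o["position"][2])
    if np.linalg.norm(f)>6: print("STOP"); break
print(o["time_s"],o["position"],tcp(s,.0845,0)[0])
for n in ["scene","top"]:
    c=vision.read_camera(n); np.savez(f"pics/{n}3.npz",**c)
a=np.load("pics/scene3.npz")["frame"][160:245,165:265,::-1]; b=np.load("pics/top3.npz")["frame"][115:200,275:375,::-1]
cv2.imwrite("pics/both3.png",np.hstack([cv2.resize(i,(400,340),interpolation=cv2.INTER_NEAREST) for i in (a,b)]))
E
```

```text
-0.11 [ 0.11 -0.41  1.2 ] 0.09250624328881427
-0.105 [0.96 0.55 0.98] 0.09249376848446855
-0.1 [ 0.14 -0.03  1.75] 0.09248823348517933
-0.095 [0.66 0.49 1.37] 0.09248701042805572
-0.09 [0.47 0.56 0.79] 0.09249239392220372
-0.085 [ 0.7  -0.21  1.06] 0.09249587779200961
-0.08 [0.81 0.1  0.62] 0.09250022239945718
-0.075 [-0.    0.21  1.15] 0.09248631211310891
7.6 [ 0.58 -0.17  0.09] [ 0.58 -0.17  0.09]
```

View pics/both3.png

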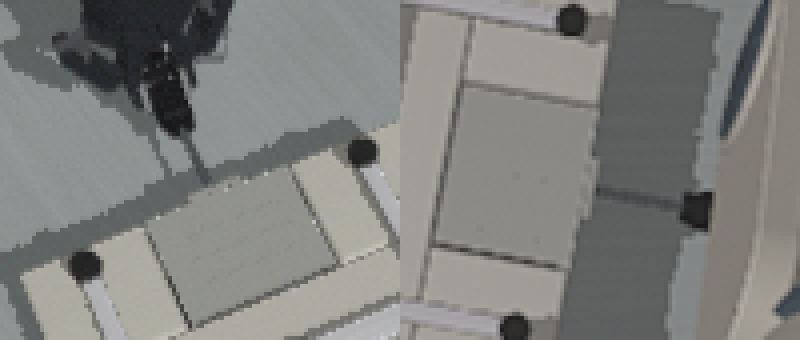

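Blade is in the notch, mid-width of the hatch (shaft enters at crop px (597,188)), with no contact force. Now settle on the sill and lever.

```bash
cat >> h.py <<'E'
def lever(p,d=.025,dz=0.):
    return tcp(-.095+d*np.cos(p)-.00125*np.sin(p),.080+dz+d*np.sin(p)+.00125*np.cos(p),p)
E
python3 - <<'E'
from h import *
from workcell import *
np.set_printoptions(precision=2,suppress=True)
bot.servo_line(*tcp(-.070,.0845,0),velocity=.06); o=get_obs(); f0=o["wrist_force"]; t0=o["ft_torque"]
dz=.001
bot.servo_line(*lever(0,dz=dz),velocity=.03); print("settle",get_obs()["wrist_force"]-f0)
for p in np.arange(.05,.451,.05):
    bot.servo_line(*lever(p,dz=dz),velocity=.06); o=get_obs(); f=o["wrist_force"]-f0
    print(round(p,2),f,o["ft_torque"]-t0,o["gripper_width"])
    if f[2]>12 or f[2]<-12: print("STOP"); break
print(o["time_s"])
for n in ["scene","top"]:
    c=vision.read_camera(n); np.savez(f"pics/{n}4.npz",**c)
a=np.load("pics/scene4.npz")["frame"][160:245,165:265,::-1]; b=np.load("pics/top4.npz")["frame"][115:200,275:375,::-1]
cv2.imwrite("pics/both4.png",np.hstack([cv2.resize(i,(400,340),interpolation=cv2.INTER_NEAREST) for i in (a,b)]))
E
```

```text
settle [ 1.17 -0.48  1.05]
0.05 [ 0.8  -1.12  1.88] [0.27 0.12 0.12] 0.023632520557791407
0.1 [-0.18 -0.87  2.39] [0.23 0.12 0.14] 0.023810358227599974
0.15 [-1.54 -1.42  1.93] [0.15 0.06 0.11] 0.023665972418800953
0.2 [-0.03 -0.73  1.57] [0.11 0.09 0.13] 0.023999978632862354
0.25 [1.26 1.58 2.07] [ 0.57 -0.11 -0.04] 0.023639655254032877
0.3 [2.65 4.02 3.17] [ 0.59 -0.17 -0.03] 0.023542930267919655
0.35 [-0.16 -1.92  1.27] [-0.14  0.12  0.17] 0.0238562382225207
0.4 [-0.15 -2.38  1.81] [-0.03  0.06  0.01] 0.024036440241607438
0.45 [1.56 0.39 7.24] [ 0.23 -0.26  0.04] 0.023467730191417967
10.45
```

View pics/both4.png

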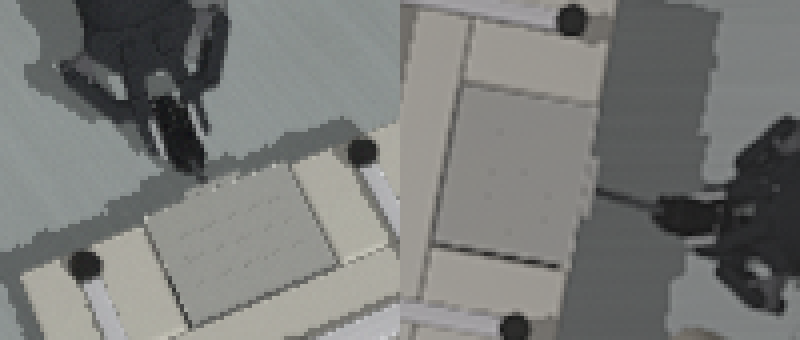

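The force peaked at pitch 0.25–0.30 and dropped at 0.35, so the catch has snapped free. The front hatch gap at crop px (500,257) also looks wider. Now swing it up.

```bash
cat >> h.py <<'E'
def swing(th,p=.42,r=.073,zh=.0885):
    return tcp(-r*np.cos(th)+.00125*np.sin(p),zh+r*np.sin(th)-.00125*np.cos(p),p)
E
python3 - <<'E'
from h import *
from workcell import *
np.set_printoptions(precision=2,suppress=True)
o=get_obs(); f0=o["wrist_force"]
for th in [.11,.2,.3,.4,.5,.6,.7,.8,.9]:
    bot.servo_line(*swing(th),velocity=.05); o=get_obs(); f=o["wrist_force"]
    print(th,f,o["ft_torque"])
    if np.linalg.norm(f-f0)>15: print("STOP"); break
print(o["time_s"])
for n in ["scene","top"]:
    c=vision.read_camera(n); np.savez(f"pics/{n}5.npz",**c)
a=np.load("pics/scene5.npz")["frame"][150:235,165:265,::-1]; b=np.load("pics/top5.npz")["frame"][115:200,275:375,::-1]
cv2.imwrite("pics/both5.png",np.hstack([cv2.resize(i,(400,340),interpolation=cv2.INTER_NEAREST) for i in (a,b)]))
E
```

```text
0.11 [ 0.07 -0.23 -0.82] [-0.28  0.12 -0.09]
0.2 [ 0.89  0.04 -1.19] [-0.29  0.07 -0.04]
0.3 [ 0.58 -0.83 -1.98] [-0.37  0.14 -0.02]
0.4 [-0.15 -0.91 -1.65] [-0.48  0.05 -0.05]
0.5 [-1.16 -0.44 -1.4 ] [-0.5   0.08  0.02]
0.6 [ 0.04  0.18 -1.57] [-0.48  0.1  -0.01]
0.7 [-0.16 -1.34 -2.16] [-0.47  0.09 -0.05]
0.8 [ 0.06 -0.93 -1.89] [-0.46  0.1   0.02]
0.9 [-0.95 -0.03 -0.39] [-0.47  0.12 -0.  ]
13.2
```

View pics/both5.png

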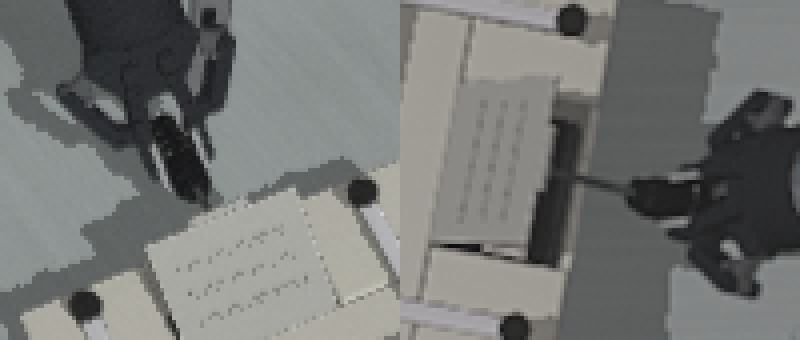

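```bash
python3 - <<'E'
from h import *
np.set_printoptions(precision=4,suppress=True)
s=dict(np.load("pics/scene5.npz"));t=dict(np.load("pics/top5.npz"))
for a,b in [((556,82),(147,245)),((525,245),(292,188))]:
    x,r=tri([(t,(275+(a[0]-400)/4-.5,115+a[1]/4-.5)),(s,(165+b[0]/4-.5,150+b[1]/4-.5))])
    k=(x[:2]-HINGE)@S; print(x,r,"s",k,"angle deg",np.degrees(np.arctan2(x[2]-.088,-k)-np.arctan2(.004,.095)),np.hypot(k,x[2]-.088))
E
```

```text
[ 0.6531 -0.0423  0.1632] [-0.0005  0.0006 -0.0008 -0.0001] s -0.059812259784464576 angle deg 49.07956314815769 0.09606186560586882
[ 0.5498 -0.0218  0.1616] [-0.0005  0.0007 -0.0009 -0.0001] s -0.05953119577319033 angle deg 48.63131819046168 0.09468245144184648
```

```bash
python3 - <<'E'
from h import *
from workcell import *
np.set_printoptions(precision=2,suppress=True)
for th in [1.0,1.08]:
    bot.servo_line(*swing(th),velocity=.04); o=get_obs(); print(th,o["wrist_force"],o["time_s"])
bot.dwell(.5)
for n in ["scene","top"]:
    c=vision.read_camera(n); np.savez(f"pics/{n}6.npz",**c)
a=np.load("pics/scene6.npz")["frame"][155:230,185:260,::-1]; b=np.load("pics/top6.npz")["frame"][120:195,275:350,::-1]
cv2.imwrite("pics/both6.png",np.hstack([cv2.resize(i,(400,400),interpolation=cv2.INTER_CUBIC) for i in (a,b)]))
E
```

```text
1.0 [ 0.12 -0.61 -1.6 ] 13.6333
1.08 [-0.09 -0.91 -1.22] 13.9333
```

View pics/both6.png

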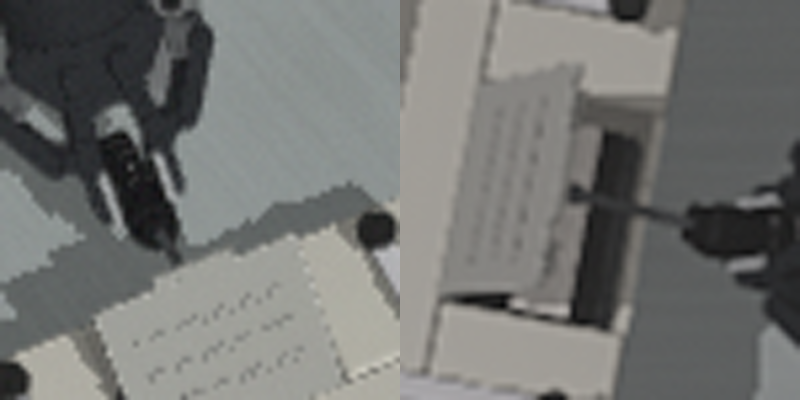

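```bash
python3 - <<'E'
from h import *
np.set_printoptions(precision=4,suppress=True)
s=dict(np.load("pics/scene6.npz"));t=dict(np.load("pics/top6.npz")); g=75/400
for a,b in [((581,67),(95,318)),((548,291),(299,231))]:
    x,r=tri([(t,(275+(a[0]-400)*g-.5,120+a[1]*g-.5)),(s,(185+b[0]*g-.5,155+b[1]*g-.5))])
    k=(x[:2]-HINGE)@S; print(x,r,"s",k,"deg",np.degrees(np.arctan2(x[2]-.088,-k)-np.arctan2(.004,.095)),np.hypot(k,x[2]-.088))
# full-precision from a single camera: angle from scene / top ray alone, with known radius
from scipy.optimize import brentq
for n,c,u,lat in [("top",t,(275+181*g-.5,120+67*g-.5),-.055),("top",t,(275+148*g-.5,120+291*g-.5),.055),("scene",s,(185+95*g-.5,155+318*g-.5),-.055),("scene",s,(185+299*g-.5,155+231*g-.5),.055)]:
    def e(th):
        z=.088+.095*np.sin(th)+.004*np.cos(th); w=ray(c,u,z)[0]
        return (w[:2]-HINGE)@S-(-.095*np.cos(th)+.004*np.sin(th))
    v=[(e(x)) for x in np.linspace(.7,1.4,8)]
    try: print(n,np.degrees(brentq(e,.7,1.5)))
    except Exception: print(n,np.array(v))
E
```

```text
[ 0.6583 -0.0286  0.1692] [ 0.0002 -0.0002  0.0003  0.    ] s -0.045290738850601676 deg 58.43428861513177 0.09296718966404306
[ 0.5504 -0.0106  0.1696] [ 0.0015 -0.0019  0.0024  0.0002] s -0.04841780716817785 deg 56.8916479916494 0.09484338505293806
top 59.08126450440444
top 56.19786259461208
scene 60.94646056092481
scene 58.63756614609493
```

The hatch measures about 58.5° (lip corners at z≈0.169, radius 93–95 mm, consistent with the panel), so I'll add a small correction and then hand in.

```bash
python3 - <<'E'
from h import *
from workcell import *
bot.servo_line(*swing(1.103),velocity=.02); bot.dwell(.5); o=get_obs(); print(o["wrist_force"],o["gripper_width"],o["time_s"])
print(hand_in())
E
```

```text
[-0.41965507 -0.80432523 -0.62618372] 0.023555760575773303 15.2833
the job is handed in; nothing more can be done
None
```

The job is handed in: the hatch was levered out of its catch with the screwdriver and is held open on the blade at about 60° (measured about 58.5°, then raised 1.3°; camera estimates spread about ±2°), 15.3 s in.

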